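# Lay the gouging bed down against its stop

### The job

A tall wooden gouging bed stands on its brass heel on top of the clamped shaping block, just in front of the block's steel stop plate. Using only the fingertips or the outsides of the fingers, without pinching or lifting it, tip it over away from the stop plate and ease it down under control so that it lands gently, never falling freely, on its side on the block with its grooved face up; finish with the bed's heel end pushed square against the stop plate. Leave the mallet, tin box, tweezers and burnisher where they are.

Things in the scene. Friction and masses are not known exactly. Their poses are not given: they have to be found in the camera images.
- bed: Gouging bed: pale wooden bar 36 (x) by 44 (y) by 150 mm (z), the lowest 14 mm a brass heel, standing upright. Origin: centre of the heel's end face; z runs heel to wooden end; x points out of the grooved face (groove 18 wide, 10 deep), at the start towards the stop plate, 4 to 16 mm off it. 0.29 to 0.45 kg, centre of mass 43 mm from the heel.
- bed_end (a point): Centre of the bed's wooden end face, 150 mm from the heel end (the top while it stands). Tilted, the bed balances on its heel's edge at about 23 degrees and falls by itself beyond that. Laid on its plain face it juts about 65 mm out over the block's front edge, free space below; about 15 mm once its heel is at the stop. It slides on the block with 2 to 5 N.
- block: Fixed hardwood shaping block, 135 (x) by 100 mm (y), in a small cast-iron screw clamp. Origin: on the cart top under the block's centre; x points to the stop plate (roughly the robot's left, world +y), z up. Flat top 65 mm above the origin. The clamp jaws flank the block and stay below its top; the screw's cross bar reaches y = -125 mm at 36 mm height.
- stop_face (a point): Middle of the working face of the steel stop plate, at the height of the block's top, at the block's x = +67.5 mm. The face is square to the block's x, 80 mm wide, and rises 25 mm above the block's top.
- block_front (a point): Middle of the upper edge of the block's open front end, at the block's x = -67.5 mm, 65 mm above the cart; before it is plain cart top.
- mallet: Dark lignum vitae mallet standing on its head: head 68 mm across and 90 mm tall, handle upright to 205 mm. Origin at the centre of the underside. Leave alone.
- tin: Tin reed box, 113 x 78 mm, 40 mm tall. Origin at the centre of the underside. Leave alone.
- tweezers: Brass tweezers lying flat, about 125 mm long and 12 mm high. Origin at the centre of the underside. Leave alone.
- burnisher: Flat bone burnisher, 148 x 18 mm, 6 mm thick, lying flat. Origin at the centre of the underside. Leave alone.
Not all that is in view belongs to the job. What is meant by the bed is not purple or turquoise, and is the larger of those in its own colour.

How it is judged (in metres and radians):
At the end, for the whole second after the job is handed in: The bed lies at rest flat on the block, grooved face up (within 0.08 rad), its heel end within 4 mm of the stop plate, square to it within 0.08 rad and within 25 mm of the block's centre line (angle between bed's own x axis and vertical below 0.08 rad and x of bed in the frame of block between 0.0635 and 0.072 m and y of bed in the frame of block between -0.025 and 0.025 m and z of bed in the frame of block between 0.078 and 0.088 m and angle between the z axis of bed and the x axis of block, either way round below 0.08 rad and contact force between bed and block above 1 N and linear speed of bed below 0.01 m/s); the robot touches nothing.
It fails at once if the bed falls or is thrown: it turns faster than 5 rad/s (angular speed of bed above 5 rad/s).
It fails at once if the bed is lifted: its heel rises more than 17 mm above where tipping takes it (height (world z) of bed above 0.1 m).
It fails at once if the bed is pinched or pressed with more than 25 N by the fingers (contact force between the fingers and bed above 25 N).
It fails at once if the mallet, tin box, tweezers or burnisher is moved more than 15 mm (distance of any of mallet, tin, tweezers, burnisher from where it was at the start of the episode above 0.015 m).
It also fails if it takes over 58 s, if anything falls off the work surface, if the arm or the gripper's body presses on something with over 40 N, if the wrist force passes 120 N, or if a joint passes its speed limit or range.

### The arm

A 6-joint arm with a two-finger parallel gripper is mounted at the origin on the work surface. World frame = base frame: x ahead of the robot, y to its left, z up, the work surface at z = 0. Lengths are in mm, angles in rad, forces in N, time in s.
With the tool pointing down it reaches from about 325 to 875 mm from the base axis. Payload 4.4 kg.
Tool frame: the origin (TCP) lies midway between the tips of the shut fingers; the grasp point (between the pads) lies 19 mm behind it; z points along the fingers, y is the line along which they close (so a half turn about z gives the same grasp; the last joint's range is limited). The gripper opens to 85 mm and grips with 20 to 120 N. Pads are 22 mm wide; open, the fingers measure 114 mm over their backs; the gripper's body (76 mm by 85 mm) begins 54 mm behind the grasp point. The pads swing forward as they close: fully open they stand 13 mm farther back than shut.
Start: joints at [-1.46, 0.207, 1.542, -0, 1.393, -0.15], TCP at [148.253, -555.561, 231.282] pointing down, gripper open.
Joint ranges: [-2.73, 2.73], [-0.86, 2.22], [0.23, 2.46], [-1.11, 4.25], [0.08, 2.63], [-2.82, 2.82]. Speed limits (rad/s): [2.79, 2.79, 3.14, 3.14, 3.14, 3.14].

### API

Orientations are given as [roll, pitch, yaw] about the fixed x, y, z axes, in that order (R = Rz(yaw) Ry(pitch) Rx(roll)).
In Python, from workcell import arm, cams gives the robot as it stands.
- The arm moves only by the shell command python3 -m pendant 'ROWS' [FORCE]. ROWS is JSON, a list that holds one entry, the list of rows, each a list of 7 numbers: the turn, a rotation vector about the tool's x, y, z in rad, then the shift along the tool's x, y, z in m, then the finger opening in m, from 0 to 0.0854. A call has 1 to 12 rows; each row is the pose to reach, as a shift and turn from the pose commanded when the call began, along the tool's axes at that moment; what a row does not reach only later rows make up. A row lasts 1/12 s, in which the tool goes at most 41.7 mm and 7.16 degrees, less where a joint would pass 70% of its speed; a pose out of reach is approached as far as the arm can. A call with a gripper value outside its range is refused whole. The fingers move at their own pace and stop on an object; FORCE is the grip in N (left out, the last holds). Time passes only in rows, so rows that repeat a pose let the fingers close. It gives the time, the measured TCP pose, the force, the opening and the grip force at its end, in the units of the state.
- arm.state(): the state, without advancing time (a new reading comes with each control period).
- cams.get_image(name): name is "side" or "top"; returns the picture (384x512x3 uint8, red, green, blue); there is no depth.
- cams.camera_info(name): a dict with "fx", "fy", "cx", "cy" (pixels), "rvec" (rotation vector, rad) and "tvec" (3), from world to camera coordinates, as OpenCV has them. Camera axes: x right, y down, z forward; pixel columns grow to the right and rows downward; lengths in mm; the calibration is good to about 2 mm. A picture is of the moment at which its call begins. camera_info takes no time and is no camera call.
- arm.finish_job(): hands the job in; it is judged then, once.
The state is a dict: "time": time; "joint_positions": joint angles; "joint_velocities": joint speeds; "effort": joint torques, N m; "ee_pos": TCP position; "tool_rot": TCP orientation; "force": force on the tool from outside, world axes, zero at the start; "torque": the same for the moment, N m; "opening": finger opening in mm; "finger_force": force on a finger pad.
Only numpy, scipy, OpenCV 4.12 (cv2) and the standard library are available. Lean on these libraries where they do the work, as an engineer would, in place of code of your own. Each camera call takes 0.05 s, during which the arm holds its last target. There are 200 camera calls.

## Working session

There is one attempt and no reset: what is moved stays moved. The work goes in short steps, Python scripts to look and compute and a shell command to move; the robot and the scene stay as the last step left them, time stands still between calls to the robot, and variables do not carry over. Pictures are saved under pics/ and viewed, at most 12 in all, crops included, and the job is handed in when it is done.

```bash
mkdir -p pics; cat > h.py <<'E'
import numpy as np,cv2
from workcell import arm,cams
from scipy.spatial.transform import Rotation as R
def cam(n):
    c=cams.camera_info(n);Rm=cv2.Rodrigues(np.array(c['rvec'],float))[0];return c,Rm,np.array(c['tvec'],float).ravel()
def ray(n,u,v):
    c,Rm,t=cam(n);d=Rm.T@np.array([(u-c['cx'])/c['fx'],(v-c['cy'])/c['fy'],1]);return -Rm.T@t,d
def onz(n,u,v,z):
    o,d=ray(n,u,v);return o+d*(z-o[2])/d[2]
def px(n,p):
    c,Rm,t=cam(n);q=Rm@np.array(p,float)+t;return np.array([c['fx']*q[0]/q[2]+c['cx'],c['fy']*q[1]/q[2]+c['cy']])
def two(u1,v1,u2,v2,a='top',b='side'):
    o,d=ray(a,u1,v1);p,e=ray(b,u2,v2);A=np.c_[d,-e];s=np.linalg.lstsq(A,p-o,rcond=None)[0];x,y=o+d*s[0],p+e*s[1];return (x+y)/2,np.linalg.norm(x-y)
def snap(n,f,box=None,s=1):
    im=cams.get_image(n)[:,:,::-1].copy();cv2.imwrite('pics/raw_'+f,im)
    if box: im=im[box[1]:box[3],box[0]:box[2]]
    cv2.imwrite('pics/'+f,cv2.resize(im,None,fx=s,fy=s,interpolation=cv2.INTER_CUBIC));return im
E
python3 - <<'E'
from h import *
a=snap('top','t.png');b=snap('side','s.png');cv2.imwrite('pics/both.png',cv2.resize(np.hstack([a,b]),(800,300)))
for n in('top','side'):
    c,Rm,t=cam(n);print(n,-Rm.T@t,Rm[2],c['fx'])
print(arm.state())
E
```

```text
top [ 401.48615618   33.92158804 1181.4440666 ] [ 0.14800527 -0.03515964 -0.98836139] 431.50051905505666
side [ 450.93031835 -767.89215931  819.8093932 ] [ 0.08902609  0.75920585 -0.64473315] 385.24128351238335
{'time': 0.1, 'joint_positions': array([-1.46051989e+00,  2.07385358e-01,  1.54286922e+00,  3.24730034e-06,
        1.39350400e+00, -1.50517933e-01]), 'joint_velocities': array([-0.0002592 , -0.00221012, -0.00489907, -0.0007148 ,  0.00200654,
        0.00186992]), 'effort': array([-3.68083092e-04, -3.84091473e+01, -2.92548734e+01, -2.21017444e-04,
        4.86533419e-03, -3.51028049e-06]), 'ee_pos': array([ 148.16345413, -554.84558837,  230.18560141]), 'tool_rot': array([-3.13945169e+00, -3.27940305e-04,  2.60793443e-01]), 'force': array([-0.64553425,  0.81059501, -0.76897036]), 'torque': array([-0.05031578,  0.05393299, -0.02052036]), 'finger_force': 0.0, 'opening': 85.17192987318865}
```

View pics/t.png

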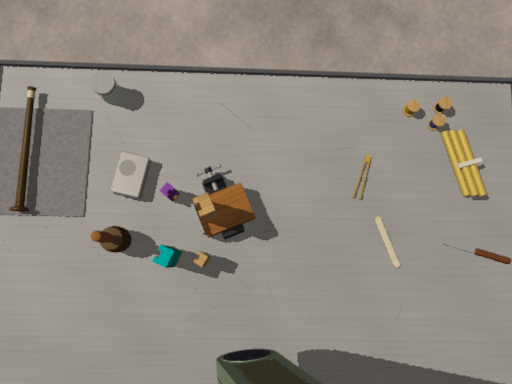

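View pics/s.png

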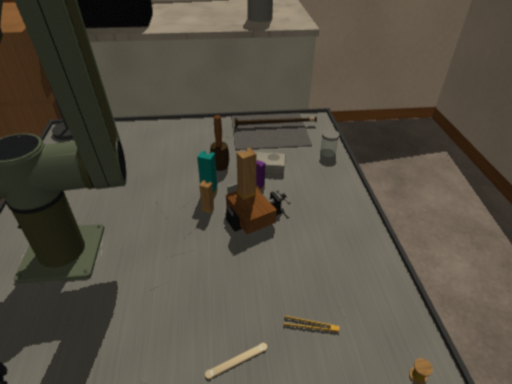

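Candidates for the bed (top px / side px):
- Pale bar on the block: (205,207) / (247,175).
- Small pale bar on the cart: (202,259) / (207,195).
- Turquoise: (167,256) / (208,168).
- Purple: (170,192) / (261,174).

I choose the large pale bar on the block and check it in a close crop.

```bash
python3 - <<'E'
from h import *
a=cv2.imread('pics/raw_t.png')[150:285,140:275];b=cv2.imread('pics/raw_s.png')[130:250,190:310]
cv2.imwrite('pics/c1.png',np.hstack([cv2.resize(a,(400,400),interpolation=cv2.INTER_CUBIC),cv2.resize(b,(400,400),interpolation=cv2.INTER_CUBIC)]))
E
```

```text
(no output)
```

View pics/c1.png

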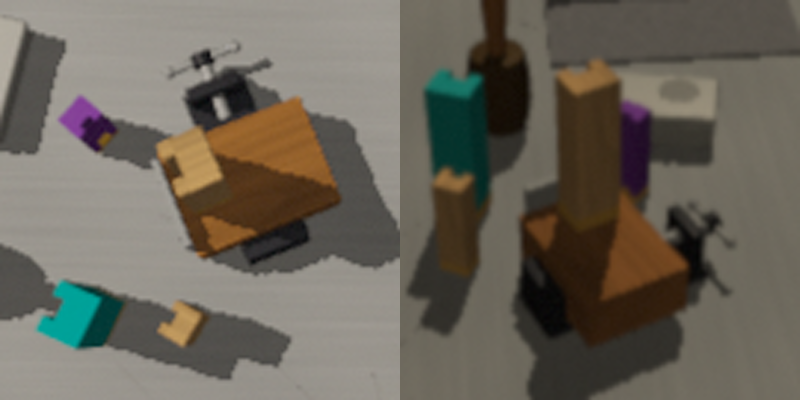

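```bash
python3 - <<'E'
from h import *
T=lambda u,v:(140+u/400*135,150+v/400*135)
S=lambda u,v:(190+u/400*120-120,130+v/400*120)
B=[onz('top',*T(*p),65)[:2] for p in((298,98),(340,200),(200,256))]
print(np.round(B))
f=B[0]-B[1]; w=B[2]-B[1]; print('front len',np.linalg.norm(f),'side',np.linalg.norm(w),'yaws',np.degrees(np.arctan2(f[1],f[0])),np.degrees(np.arctan2(w[1],w[0])))
C=[onz('top',*T(*p),215)[:2] for p in((158,143),(203,127),(227,192),(180,207))]
print('bed top',np.round(C),np.mean(C,0),[np.linalg.norm(C[i]-C[i-1]) for i in range(4)])
Cs=[onz('side',*S(*p),215)[:2] for p in((558,74),(574,92),(605,62),(621,82))]
print(np.round(Cs),np.mean(Cs,0))
print('front corners side',[onz('side',*S(*p),65)[:2].round() for p in((585,314),(688,262),(521,222))])
print('mallet',onz('top',115,239,90),'tin',onz('top',131,175,40),'turq', onz('top',167,256,150),'purp',onz('top',169,191,80))
E
```

```text
[[601.  48.]
 [511.   9.]
 [460. 129.]]
front len 97.94952067517683 side 130.92136708904155 yaws 23.54810175779746 113.17013551122713
bed top [[537. 152.]
 [550. 118.]
 [501.  98.]
 [489. 133.]] [519.0318666  125.14133054] [np.float64(51.773940117795874), np.float64(36.061560803216295), np.float64(53.176031934660486), np.float64(37.00938294278988)]
[[501. 131.]
 [512. 103.]
 [542. 145.]
 [552. 114.]] [526.78996006 123.39560564]
front corners side [array([511.,  -4.]), array([606.,  51.]), array([463., 119.])]
mallet [447.21583552 356.33996679  90.        ] tin [619.86221347 340.62255639  40.        ] turq [407.49832727 215.20144253 150.        ] purp [573.05073319 230.83915819  80.        ]
```

The crop confirms it: the pale bar stands on the block with its groove towards the stop plate at upper left. Its top face is at about crop (192,167), with the small look-alike at (183,322) and turquoise at (80,315). The block's x axis has a world yaw of about 113°, and the bed is near (523,124). Next I write the helper that turns targets into rows.

```bash
cat >> h.py <<'E'
TH=np.radians(113.3);X=np.array([np.cos(TH),np.sin(TH),0]);Y=np.array([-np.sin(TH),np.cos(TH),0])
BC=np.array([529,90.5,0.])          # block origin
def toW(bx,by,z): return BC+bx*X+by*Y+np.array([0,0,z])
def toB(p): d=np.array(p)-BC; return np.round([d@X,d@Y,d[2]],1)
def tool(t):   # tilt t deg: tool z from down towards +X, tool y starts along -X
    t=np.radians(t);z=np.array([0,0,-1])*np.cos(t)+X*np.sin(t);y=-X*np.cos(t)-np.array([0,0,1])*np.sin(t);return np.c_[np.cross(y,z),y,z]
def row(p,t,s=None):
    s=s or arm.state();R0=R.from_euler('xyz',s['tool_rot']).as_matrix()
    return np.r_[R.from_matrix(R0.T@tool(t)).as_rotvec(),R0.T@(np.array(p)-s['ee_pos'])/1000].round(4)
E
python3 - <<'E'
from h import *
b=toB([523,124,215]);print(b)
print(row(toW(b[0],b[1],290),0))
E
```

```text
[ 33.1  -7.7 215. ]
[-2.100e-03 -5.000e-04 -1.459e-01  5.372e-01 -5.593e-01 -5.840e-02]
```

```bash
python3 -m pendant '[[[0,0,-0.146,0,0,-0.058,0.085],[0,0,-0.146,0,0,-0.058,0.085],[0,0,-0.146,0.537,-0.559,-0.058,0.085],[0,0,-0.146,0.537,-0.559,-0.058,0.085],[0,0,-0.146,0.537,-0.559,-0.058,0.085],[0,0,-0.146,0.537,-0.559,-0.058,0.085],[0,0,-0.146,0.537,-0.559,-0.058,0.085],[0,0,-0.146,0.537,-0.559,-0.058,0.085],[0,0,-0.146,0.537,-0.559,-0.058,0.085],[0,0,-0.146,0.537,-0.559,-0.058,0.085],[0,0,-0.146,0.537,-0.559,-0.058,0.085],[0,0,-0.146,0.537,-0.559,-0.058,0.085]]]'
python3 - <<'E'
from h import *
s=arm.state();print(s['ee_pos'],s['joint_positions']);b=toB(s['ee_pos']);print(row(toW(33.1,-7.7,290),0))
E
```

```text
time: 1.1
ee_pos: [349.9, -188.7, 289.0]
tool_rot: [-3.142, -0.0, 0.406]
force: [0.7, -0.6, -0.1]
opening: 84.9
finger_force: 0.0
[ 349.86917197 -188.72131901  289.01680541] [-7.13330521e-01 -2.34945429e-01  1.85823305e+00  9.63259574e-05
  1.51829860e+00  4.51290015e-01]
[-0.000e+00 -1.000e-04 -5.000e-04  2.826e-01 -2.188e-01 -1.000e-03]
```

```bash
python3 - <<'E'
from h import *
p=toW(-110,-8,270);print(p,row(p,0),row(p,75))
E
```

```text
[579.85757633  -7.36473793 270.        ] [-0.000e+00 -1.000e-04 -5.000e-04  2.829e-01 -7.570e-02  1.900e-02] [ 1.309e+00 -4.000e-04 -4.000e-04  2.829e-01 -7.570e-02  1.900e-02]
```

```bash
python3 -m pendant '[[[0,0,0,0.283,-0.076,0.019,0.085],[0,0,0,0.283,-0.076,0.019,0.085],[0,0,0,0.283,-0.076,0.019,0.085],[0,0,0,0.283,-0.076,0.019,0.085],[0,0,0,0.283,-0.076,0.019,0.085],[0,0,0,0.283,-0.076,0.019,0.085],[0,0,0,0.283,-0.076,0.019,0.085],[0,0,0,0.283,-0.076,0.019,0.085],[0.3,0,0,0.283,-0.076,0.019,0.085],[0.3,0,0,0.283,-0.076,0.019,0.085],[0.3,0,0,0.283,-0.076,0.019,0.085],[0.3,0,0,0.283,-0.076,0.019,0.085]]]'
python3 -m pendant '[[[0.12,0,0,0,0,0,0.06],[0.24,0,0,0,0,0,0.06],[0.36,0,0,0,0,0,0.06],[0.48,0,0,0,0,0,0.06],[0.6,0,0,0,0,0,0.06],[0.72,0,0,0,0,0,0.06],[0.84,0,0,0,0,0,0.06],[0.96,0,0,0,0,0,0.06],[1,0,0,0,0,0,0.06],[1,0,0,0,0,0,0.06]]]'
python3 - <<'E'
from h import *
s=arm.state();print(s['joint_positions'],toB(s['ee_pos']));print(row(toW(-110,-8,270),75))
E
```

```text
time: 2.1
ee_pos: [579.4, -11.4, 268.2]
tool_rot: [-2.839, 0.003, 0.403]
force: [-0.2, -0.2, 0.2]
opening: 85.0
finger_force: 0.0
time: 2.93
ee_pos: [578.4, -8.8, 266.6]
tool_rot: [-1.836, 0.006, 0.406]
force: [0.3, 0.4, -1.0]
opening: 60.0
finger_force: 0.0
[-0.50586936  0.76594915  1.15821359  0.85758923  2.24718081  0.83256368] [-110.7   -6.1  266.6]
[ 0.0034  0.0007 -0.0063  0.0019 -0.0034 -0.0002]
```

```bash
python3 - <<'E'
from h import *
print(row(toW(-150,-8,95),75),row(toW(-150,-8,95),70))
E
```

```text
[ 0.0034  0.0007 -0.0063  0.003   0.1759  0.0071] [-0.0839  0.001  -0.0063  0.003   0.1759  0.0071]
```

```bash
python3 -m pendant '[[[0,0,0,0,0.03,0,0.06],[0,0,0,0,0.06,0,0.06],[0,0,0,0,0.09,0,0.06],[0,0,0,0,0.12,0,0.06],[0,0,0,0,0.15,0.007,0.06],[0,0,0,0,0.176,0.007,0.06],[0,0,0,0,0.176,0.007,0.06],[0,0,0,0,0.176,0.007,0.06]]]'
python3 - <<'E'
from h import *
s=arm.state();print(s['joint_positions'],toB(s['ee_pos']));snap('side','c2.png',(130,100,390,300),3)
print(row(toW(-60,-8,270),0), row(toW(-150,-8,270),20))
E
```

```text
time: 3.6
ee_pos: [595.0, -45.4, 98.8]
tool_rot: [-1.841, 0.001, 0.408]
force: [0.4, -0.6, -0.2]
opening: 60.0
finger_force: 0.0
[-0.53591899  1.04408041  1.04274424  0.74161311  2.15007287  0.65680829] [-150.9   -6.9   98.8]
[-1.2987e+00 -3.0000e-04  1.9000e-03  8.0000e-04 -1.8790e-01  4.2600e-02] [-9.496e-01  0.000e+00  1.800e-03  7.000e-04 -1.637e-01 -4.400e-02]
```

View pics/c2.png

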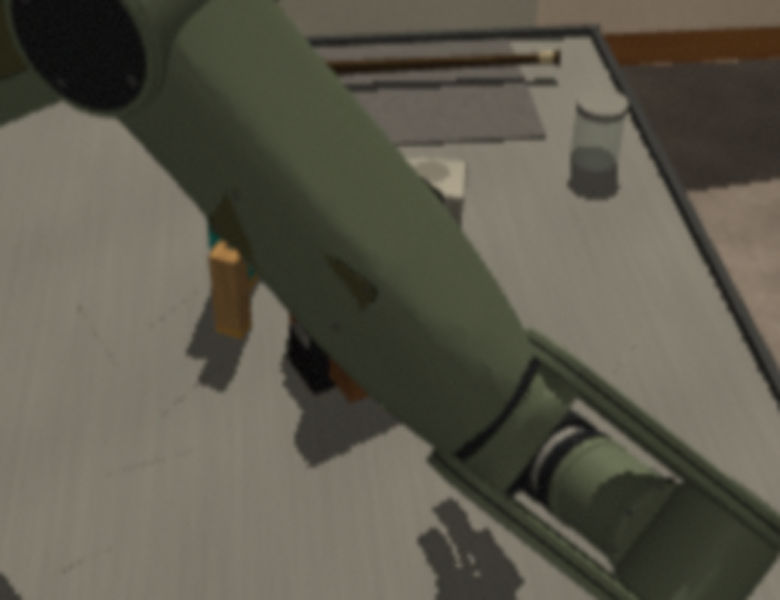

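The low, tilted pose is reachable. The arm hides the bed from the side camera there, so I'll use the top camera for the lay-down. Now back up and upright over the bed.

```bash
python3 -m pendant '[[[0,0,0,0,-0.04,0,0.07],[0,0,0,0,-0.08,0,0.07],[-0.12,0,0,0,-0.12,0,0.075],[-0.24,0,0,0,-0.16,0,0.075],[-0.36,0,0,0,-0.188,0.0426,0.075],[-0.48,0,0,0.001,-0.188,0.0426,0.075],[-0.6,0,0,0.001,-0.188,0.0426,0.075],[-0.72,0,0,0.001,-0.188,0.0426,0.075],[-0.84,0,0,0.001,-0.188,0.0426,0.075],[-0.96,0,0,0.001,-0.188,0.0426,0.075],[-1.08,0,0,0.001,-0.188,0.0426,0.075],[-1.2,0,0,0.001,-0.188,0.0426,0.075]]]'
python3 - <<'E'
from h import *
print(row(toW(33.1,-7.7,290),0))
E
```

```text
time: 4.65
ee_pos: [561.0, 38.6, 274.4]
tool_rot: [-3.052, -0.009, 0.407]
force: [0.5, 0.5, -0.7]
opening: 75.2
finger_force: 0.0
[-0.09   -0.0091  0.0009 -0.001  -0.0945 -0.0071]
```

```bash
python3 -m pendant '[[[-0.09,-0.009,0,0,-0.03,-0.007,0.085],[-0.09,-0.009,0,0,-0.06,-0.007,0.085],[-0.09,-0.009,0.001,-0.001,-0.0945,-0.007,0.085],[-0.09,-0.009,0.001,-0.001,-0.0945,-0.007,0.085],[-0.09,-0.009,0.001,-0.001,-0.0945,-0.007,0.085]]]'
python3 - <<'E'
from h import *
s=arm.state();print(toB(s['ee_pos']),s['tool_rot']);
a=snap('side','s3.png')[70:250,170:320];b=snap('top','t3.png')[120:270,130:280]
cv2.imwrite('pics/c3.png',np.hstack([cv2.resize(a,(400,480),interpolation=cv2.INTER_CUBIC),cv2.resize(b,(400,480),interpolation=cv2.INTER_CUBIC)]))
E
```

```text
time: 5.07
ee_pos: [521.7, 125.8, 289.1]
tool_rot: [-3.134, 0.002, 0.41]
force: [0.2, -0.1, -0.1]
opening: 84.9
finger_force: 0.0
[ 35.3  -7.2 289.1] [-3.13355188e+00  2.37795410e-03  4.10472230e-01]
```

View pics/c3.png

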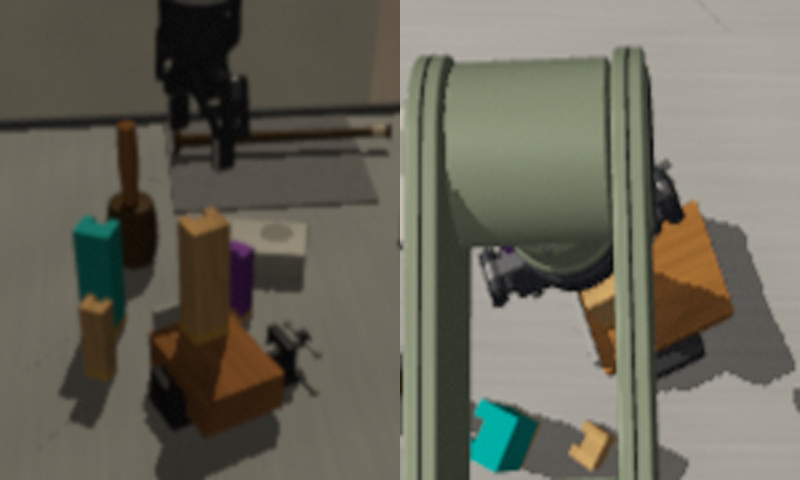

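Both fingertips hang either side of the bed's top: side crop (180,120) and (223,165), with the bed top at (204,218). The straddle is aligned, so descend.

```bash
python3 - <<'E'
from h import *
print(row(toW(34,-7.5,172),0))
E
python3 -m pendant '[[[-0.008,0,0.004,0,0.0015,0.03,0.085],[-0.008,0,0.004,0,0.0015,0.05,0.085],[-0.008,0,0.004,0,0.0015,0.07,0.085],[-0.008,0,0.004,0,0.0015,0.09,0.085],[-0.008,0,0.004,0,0.0015,0.105,0.085],[-0.008,0,0.004,0,0.0015,0.117,0.085],[-0.008,0,0.004,0,0.0015,0.117,0.06],[-0.008,0,0.004,0,0.0015,0.117,0.06],[-0.008,0,0.004,0,0.0015,0.117,0.055],[-0.008,0,0.004,0,0.0015,0.117,0.055]]]' 20
python3 - <<'E'
from h import *
s=arm.state();print(toB(s['ee_pos']),s['tool_rot'],s['force']);snap('side','c4.png',(190,80,310,230),4)
E
```

```text
[-8.300e-03  5.000e-03  2.000e-04  1.000e-03 -1.000e-04  1.155e-01]
time: 6.0
ee_pos: [522.8, 122.6, 169.6]
tool_rot: [-3.141, 0.006, 0.402]
force: [-0.3, -0.4, 0.1]
opening: 55.2
finger_force: 0.0
[ 31.9  -7.  169.6] [-3.1406144   0.00614172  0.40180435] [-0.32350235 -0.37533983  0.05113173]
```

View pics/c4.png

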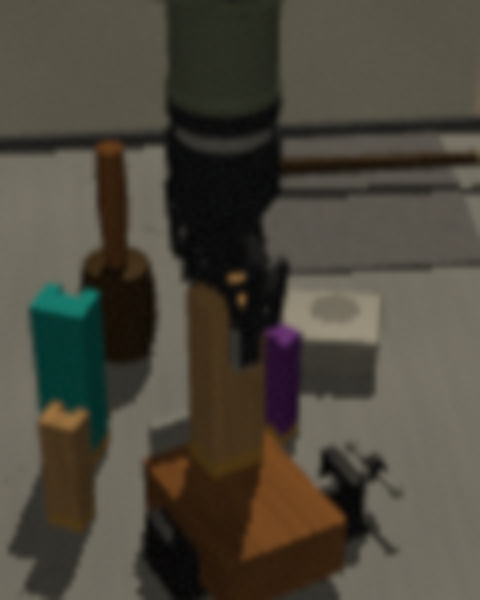

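```bash
cat >> h.py <<'E'
def arc(th0,ths,n=18,s=105):
    f=lambda t:np.array([n*np.cos(t)-s*np.sin(t),n*np.sin(t)+s*np.cos(t)])  # (X,z)
    a=np.radians(th0);yy=np.array([-np.cos(a),-np.sin(a)]);zz=np.array([np.sin(a),-np.cos(a)])
    for t in np.radians(ths):
        d=f(t)-f(a);print(round(t-a,3),round(d@yy/1000,4),round(d@zz/1000,4))
E
python3 -c "
from h import *
arc(0,[2,4,6,8,10,12,14,16,18])"
```

```text
0.035 0.0037 -0.0006
0.07 0.0074 -0.001
0.105 0.0111 -0.0013
0.14 0.0148 -0.0015
0.175 0.0185 -0.0015
0.209 0.0222 -0.0014
0.244 0.0259 -0.0012
0.279 0.0296 -0.0009
0.314 0.0333 -0.0004
```

```bash
python3 -m pendant '[[[0,0,0,0,0,0,0.048],[0,0,0,0,0,0,0.048],[0.035,0,0,0,0.0037,-0.0006,0.048],[0.07,0,0,0,0.0074,-0.001,0.048],[0.105,0,0,0,0.0111,-0.0013,0.048],[0.14,0,0,0,0.0148,-0.0015,0.048],[0.175,0,0,0,0.0185,-0.0015,0.048],[0.209,0,0,0,0.0222,-0.0014,0.048],[0.244,0,0,0,0.0259,-0.0012,0.048],[0.244,0,0,0,0.0259,-0.0012,0.048]]]'
python3 - <<'E'
from h import *
s=arm.state();print(toB(s['ee_pos']),s['tool_rot'],s['force']);snap('side','c5.png',(170,80,330,230),4)
E
```

```text
time: 6.88
ee_pos: [532.5, 97.5, 169.0]
tool_rot: [-2.896, 0.009, 0.4]
force: [1.0, 0.4, -0.7]
opening: 48.0
finger_force: 0.0
[  5.   -5.9 169. ] [-2.89581457  0.00902527  0.40019013] [ 0.97454301  0.39808669 -0.7106543 ]
```

View pics/c5.png

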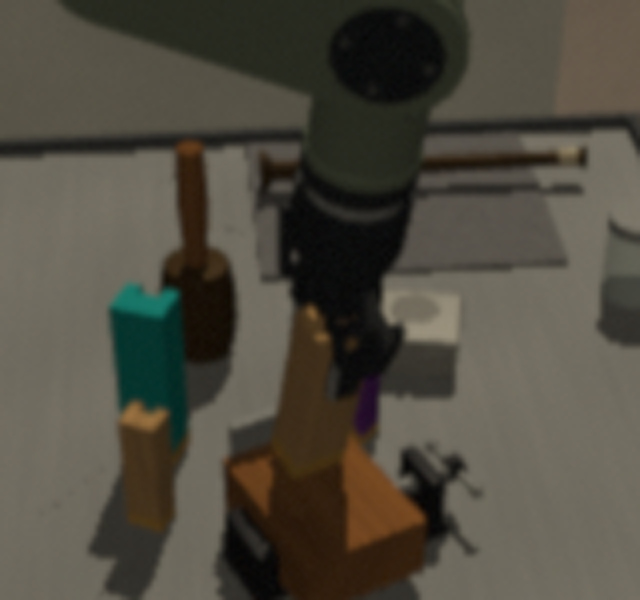

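```bash
python3 - <<'E'
from h import *
for p in((275,457),(305,477),(343,466)): print(toB(onz('side',170+p[0]/4,80+p[1]/4,65)))
for p in((190,462),(216,480),(266,462)): print(toB(onz('side',190+p[0]/4,80+p[1]/4,65)))
arc(14,[16,18,20,22,24,26,28,30,32,34])
E
```

```text
[43.8 11.1 65. ]
[12.4  2.1 65. ]
[  9.8 -29.   65. ]
[40.4 17.1 65. ]
[12.6  9.6 65. ]
[ 12.7 -33.3  65. ]
0.035 0.0037 -0.0006
0.07 0.0074 -0.001
0.105 0.0111 -0.0013
0.14 0.0148 -0.0015
0.175 0.0185 -0.0015
0.209 0.0222 -0.0014
0.244 0.0259 -0.0012
0.279 0.0296 -0.0009
0.314 0.0333 -0.0004
0.349 0.037 0.0002
```

Side view: the bed leans away from the stop with its heel edge still on the block (crop (305,477)). The fingers sit about 6 mm off the bed's mid-line, so I shift 5 mm while carrying on through the balance point.

```bash
python3 -m pendant '[[[0.035,0,0,0.001,0.0037,-0.0006,0.048],[0.07,0,0,0.002,0.0074,-0.001,0.048],[0.105,0,0,0.003,0.0111,-0.0013,0.048],[0.14,0,0,0.004,0.0148,-0.0015,0.048],[0.175,0,0,0.005,0.0185,-0.0015,0.048],[0.209,0,0,0.005,0.0222,-0.0014,0.048],[0.244,0,0,0.005,0.0259,-0.0012,0.048],[0.279,0,0,0.005,0.0296,-0.0009,0.048],[0.314,0,0,0.005,0.0333,-0.0004,0.048],[0.349,0,0,0.005,0.037,0.0002,0.048],[0.349,0,0,0.005,0.037,0.0002,0.048]]]'
python3 - <<'E'
from h import *
s=arm.state();print(toB(s['ee_pos']),s['tool_rot'],s['force'])
a=snap('side','s6.png')[80:230,170:330];b=snap('top','t6.png')[130:270,150:290]
cv2.imwrite('pics/c6.png',np.hstack([cv2.resize(a,(400,400),interpolation=cv2.INTER_CUBIC),cv2.resize(b,(400,400),interpolation=cv2.INTER_CUBIC)]))
arc(34,[36,38,40,42,44,46,48,50,52,54])
E
```

```text
time: 7.85
ee_pos: [550.4, 66.2, 158.3]
tool_rot: [-2.544, 0.011, 0.4]
force: [-0.4, 0.1, -0.5]
opening: 47.8
finger_force: 0.2
[-30.8 -10.  158.3] [-2.54393788  0.01119102  0.39991717] [-0.37059506  0.13629254 -0.49727493]
0.035 0.0037 -0.0006
0.07 0.0074 -0.001
0.105 0.0111 -0.0013
0.14 0.0148 -0.0015
0.175 0.0185 -0.0015
0.209 0.0222 -0.0014
0.244 0.0259 -0.0012
0.279 0.0296 -0.0009
0.314 0.0333 -0.0004
0.349 0.037 0.0002
```

View pics/c6.png

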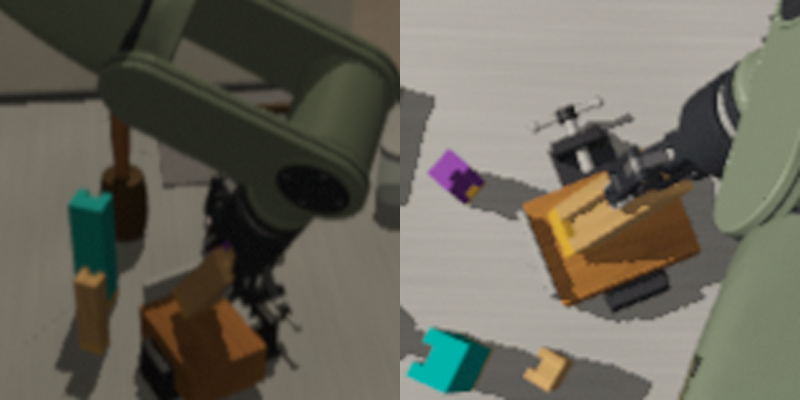

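```bash
python3 - <<'E'
from h import *
t=np.radians(34);P=np.array([13,65])
for by in(-34,-12,10):
  for n,s in((36,0),(36,100),(36,150),(0,0)):
    q=P+n*np.array([np.cos(t),np.sin(t)])+s*np.array([-np.sin(t),np.cos(t)])
    u=px('top',toW(q[0],by,q[1]));print(by,n,s,((u-[150,130])*400/140+[400,0]).round())
E
```

```text
-34 36 0 [550. 209.]
-34 36 100 [604. 171.]
-34 36 150 [634. 150.]
-34 0 0 [583. 200.]
-12 36 0 [559. 231.]
-12 36 100 [614. 195.]
-12 36 150 [644. 175.]
-12 0 0 [592. 222.]
10 36 0 [568. 254.]
10 36 100 [623. 220.]
10 36 150 [654. 200.]
10 0 0 [601. 244.]
```

```bash
python3 - <<'E'
from h import *
P=np.array([13,65])
for d in(34,38,42,46,50):
  t=np.radians(d);o=[]
  for n,s in((36,0),(36,150),(0,150)):
    q=P+n*np.array([np.cos(t),np.sin(t)])+s*np.array([-np.sin(t),np.cos(t)])
    u=px('top',toW(q[0],10,q[1]));o.append(((u-[150,130])*400/140+[400,0]).round())
  print(d,*o)
E
```

```text
34 [568. 254.] [654. 200.] [689. 190.]
38 [570. 253.] [666. 196.] [698. 187.]
42 [571. 253.] [677. 193.] [707. 185.]
46 [573. 252.] [688. 189.] [715. 183.]
50 [575. 251.] [698. 187.] [723. 181.]
```

The views match a 34° tilt: heel edge at (568,254), end corner at (689,190), with the bed between the pads. Continue lowering along the arc.

```bash
python3 -m pendant '[[[0.035,0,0,0,0.0037,-0.0006,0.048],[0.07,0,0,0,0.0074,-0.001,0.048],[0.105,0,0,0,0.0111,-0.0013,0.048],[0.14,0,0,0,0.0148,-0.0015,0.048],[0.175,0,0,0,0.0185,-0.0015,0.048],[0.209,0,0,0,0.0222,-0.0014,0.048],[0.244,0,0,0,0.0259,-0.0012,0.048],[0.279,0,0,0,0.0296,-0.0009,0.048],[0.314,0,0,0,0.0333,-0.0004,0.048],[0.349,0,0,0,0.037,0.0002,0.048],[0.349,0,0,0,0.037,0.0002,0.048]]]'
python3 - <<'E'
from h import *
s=arm.state();print(toB(s['ee_pos']),s['tool_rot'],s['force'])
t=np.radians(54);print(13+18*np.cos(t)-105*np.sin(t),65+18*np.sin(t)+105*np.cos(t))
print(row(toW(*(lambda t:(13+18*np.cos(t)-105*np.sin(t),-11,65+18*np.sin(t)+105*np.cos(t)))(np.radians(74))),74))
arc(54,[56,58,60,62,64,66,68,70,72,74])
E
```

```text
time: 8.87
ee_pos: [561.6, 38.6, 136.7]
tool_rot: [-2.194, 0.012, 0.401]
force: [-0.0, -1.7, -1.0]
opening: 48.0
finger_force: 0.4
[-60.6  -9.4 136.7] [-2.19389014  0.01190875  0.40051173] [-9.61624725e-04 -1.66968254e+00 -1.01375741e+00]
-61.36664986810497 141.27975738945872
[ 3.438e-01 -3.000e-04 -1.350e-02  2.000e-03  3.370e-02 -3.300e-03]
0.035 0.0037 -0.0006
0.07 0.0074 -0.001
0.105 0.0111 -0.0013
0.14 0.0148 -0.0015
0.175 0.0185 -0.0015
0.209 0.0222 -0.0014
0.244 0.0259 -0.0012
0.279 0.0296 -0.0009
0.314 0.0333 -0.0004
0.349 0.037 0.0002
```

```bash
python3 -m pendant '[[[0.035,0,0,0,0.0035,-0.0008,0.048],[0.07,0,0,0,0.007,-0.0014,0.049],[0.105,0,0,0,0.0105,-0.0018,0.05],[0.14,0,0,0,0.014,-0.002,0.05],[0.175,0,0,0.001,0.0175,-0.0022,0.05],[0.209,0,0,0.001,0.021,-0.0022,0.05],[0.244,0,0,0.001,0.0243,-0.0022,0.05],[0.279,0,0,0.001,0.0275,-0.0022,0.05],[0.314,0,0,0.001,0.031,-0.002,0.05],[0.349,0,0,0.001,0.034,-0.002,0.05],[0.349,0,0,0.001,0.034,-0.002,0.05]]]'
python3 - <<'E'
from h import *
s=arm.state();print(toB(s['ee_pos']),s['tool_rot'],s['force'])
b=snap('top','t7.png')[130:270,150:290];cv2.imwrite('pics/c7.png',cv2.resize(b,(560,560),interpolation=cv2.INTER_CUBIC))
P=np.array([13,65])
for d in(70,75,80,85,90):
  t=np.radians(d);o=[]
  for n,s in((36,0),(36,150),(0,150)):
    q=P+n*np.array([np.cos(t),np.sin(t)])+s*np.array([-np.sin(t),np.cos(t)])
    u=px('top',toW(q[0],10,q[1]));o.append(((u-[150,130])*4).round())
  print(d,*o)
E
```

```text
time: 9.78
ee_pos: [570.5, 20.1, 110.6]
tool_rot: [-1.846, 0.012, 0.402]
force: [-0.4, -0.4, -2.0]
opening: 49.8
finger_force: 0.5
[-81.1 -10.2 110.6] [-1.8457018  0.01176    0.4016831] [-0.43324112 -0.40811299 -1.98840766]
70 [260. 344.] [472. 248.] [487. 249.]
75 [264. 342.] [481. 247.] [491. 250.]
80 [269. 340.] [489. 247.] [494. 252.]
85 [273. 338.] [495. 247.] [495. 254.]
90 [278. 336.] [499. 248.] [495. 257.]
```

View pics/c7.png

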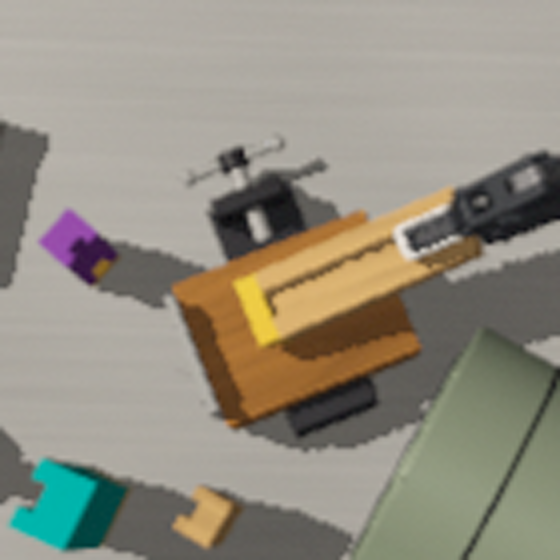

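Top view: the bed is at about 76° with the heel edge still on the block, and the end is held in the fingers near (430,235). Ease it through the last few degrees.

```bash
python3 - <<'E'
from h import *
s=arm.state()
for k in np.linspace(.1,1,10): print(row(toW(-81-11*k,-11,110.6-38*k),74+8*k,s))
E
```

```text
[ 0.0112 -0.0016 -0.0115  0.0005  0.0047  0.0003]
[ 0.0251 -0.0017 -0.0115  0.0005  0.0086  0.0003]
[ 0.0391 -0.0018 -0.0115  0.0006  0.0126  0.0002]
[ 0.0531 -0.0018 -0.0115  0.0006  0.0166  0.0002]
[ 0.067  -0.0019 -0.0115  0.0007  0.0205  0.0002]
[ 0.081  -0.002  -0.0115  0.0007  0.0245  0.0002]
[ 0.0949 -0.0021 -0.0114  0.0008  0.0284  0.0002]
[ 1.089e-01 -2.200e-03 -1.140e-02  8.000e-04  3.240e-02  1.000e-04]
[ 1.229e-01 -2.200e-03 -1.140e-02  8.000e-04  3.630e-02  1.000e-04]
[ 1.368e-01 -2.300e-03 -1.140e-02  9.000e-04  4.030e-02  1.000e-04]
```

```bash
python3 -m pendant '[[[0.011,0,0,0,0.004,0,0.05],[0.025,0,0,0,0.008,0,0.05],[0.039,0,0,0,0.012,0,0.05],[0.053,0,0,0,0.016,0,0.05],[0.067,0,0,0,0.02,0,0.05],[0.081,0,0,0,0.024,0,0.05],[0.095,0,0,0,0.028,0,0.05],[0.109,0,0,0,0.032,0,0.05],[0.123,0,0,0,0.036,0,0.05],[0.137,0,0,0,0.04,0,0.05],[0.137,0,0,0,0.04,0,0.05]]]'
python3 - <<'E'
from h import *
s=arm.state();print(toB(s['ee_pos']),s['tool_rot'],s['force'],s['joint_positions'])
b=snap('top','t8.png')[130:270,150:290];cv2.imwrite('pics/c8.png',cv2.resize(b,(560,560),interpolation=cv2.INTER_CUBIC))
E
```

```text
time: 10.75
ee_pos: [575.0, 9.8, 74.7]
tool_rot: [-1.706, 0.008, 0.402]
force: [0.3, 1.9, 4.9]
opening: 50.2
finger_force: 2.4
[-92.3 -10.4  74.7] [-1.70615456  0.00828351  0.40222514] [0.25631091 1.85140636 4.94387249] [-0.49428426  1.09084894  1.12461429  0.82261624  2.13901509  0.6409519 ]
```

View pics/c8.png

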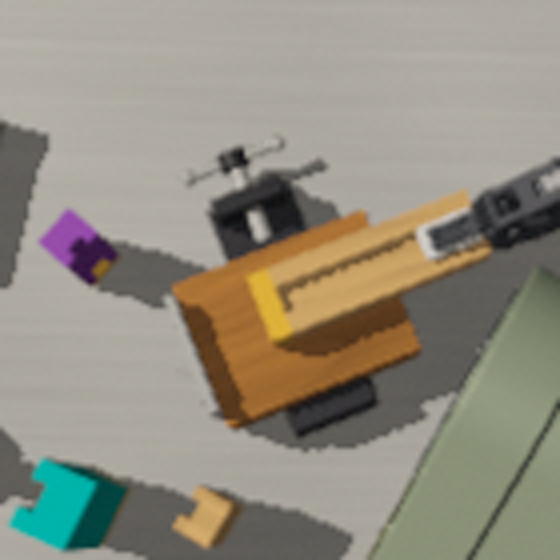

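The bed lies flat, with the brass heel at (262,305). The upward tool force of 4.9 N shows the upper fingertip resting lightly on the bed. Next: raise 3 mm, back out, and measure.

```bash
python3 - <<'E'
from h import *
c=[(248,276),(273,342),(466,190),(492,258)]
for p in c: print(toB(onz('top',150+p[0]/4,130+p[1]/4,101)))
s=arm.state()
for q in((-92,-10.4,78),(-125,-10.4,79),(-190,-11,80)): print(row(toW(*q),82,s))
E
```

```text
[ 16.6 -32.3 101. ]
[ 17.3  12.4 101. ]
[-132.   -32.3  101. ]
[-130.6   14.4  101. ]
[-0.0027 -0.003  -0.0085 -0.0001 -0.0031 -0.0001]
[-0.0027 -0.003  -0.0085 -0.      0.0004 -0.0329]
[-0.0027 -0.003  -0.0085  0.0008  0.0083 -0.0975]
```

```bash
python3 -m pendant '[[[0,0,0,0,-0.003,0,0.05],[0,0,0,0,-0.003,0,0.05],[0,0,0,0,-0.001,-0.015,0.05],[0,0,0,0,0.0005,-0.03,0.05],[0,0,0,0,0.002,-0.045,0.05],[0,0,0,0,0.004,-0.06,0.05],[0,0,0,0,0.006,-0.08,0.05],[0,0,-0.008,-0.001,0.009,-0.098,0.03],[0,0,-0.008,-0.001,0.009,-0.098,0],[0,0,-0.008,-0.001,0.009,-0.098,0],[0,0,-0.008,-0.001,0.009,-0.098,0],[0,0,-0.008,-0.001,0.009,-0.098,0]]]'
python3 - <<'E'
from h import *
s=arm.state();print(toB(s['ee_pos']),s['opening'],s['force'])
snap('top','t9.png')
a=cv2.imread('pics/raw_t8.png').astype(int);b=cv2.imread('pics/raw_t9.png').astype(int)
print('bed heel change',np.abs(a-b)[190:220,205:230].mean())
for q in((-150,-9.5,79),(-138,-9.5,79),(-84,-9.5,79)): print(row(toW(*q),82,s))
E
```

```text
time: 11.8
ee_pos: [612.4, -79.8, 78.8]
tool_rot: [-1.711, 0.002, 0.404]
force: [-0.2, -0.6, 0.7]
opening: 0.4
finger_force: 0.0
[-189.4   -9.2   78.8] 0.41857269389612084 [-0.17808692 -0.59413728  0.69089308]
bed heel change 2.1226666666666665
[ 0.0003 -0.0021 -0.0023  0.0002 -0.0056  0.0389]
[ 0.0003 -0.0021 -0.0023  0.0002 -0.0073  0.0508]
[ 0.0003 -0.0021 -0.0023  0.     -0.0148  0.1043]
```

```bash
python3 -m pendant '[[[0,0,0,0,-0.003,0.02,0],[0,0,0,0,-0.006,0.04,0],[0,0,0,0,-0.0065,0.045,0],[0,0,0,0,-0.007,0.05,0],[0,0,0,0,-0.008,0.055,0],[0,0,0,0,-0.0085,0.06,0],[0,0,0,0,-0.009,0.065,0],[0,0,0,0,-0.01,0.07,0],[0,0,0,0,-0.011,0.076,0],[0,0,0,0,-0.0115,0.082,0],[0,0,0,0,-0.012,0.088,0],[0,0,0,0,-0.013,0.093,0]]]'
python3 - <<'E'
from h import *
s=arm.state();print(toB(s['ee_pos']),s['force']@X)
b=snap('top','t10.png')[130:270,150:290];cv2.imwrite('pics/c10.png',cv2.resize(b,(560,560),interpolation=cv2.INTER_CUBIC))
hsv=cv2.cvtColor(cv2.imread('pics/raw_t10.png'),cv2.COLOR_BGR2HSV);m=cv2.inRange(hsv,(20,150,120),(32,255,255))[170:240,190:240]
y,x=np.nonzero(m);
if len(x): print(len(x),cv2.boxPoints(cv2.minAreaRect(np.c_[x+190,y+170].astype(np.float32))),[toB(onz('top',*q,101)) for q in cv2.boxPoints(cv2.minAreaRect(np.c_[x+190,y+170].astype(np.float32)))])
E
```

```text
time: 12.85
ee_pos: [575.8, 5.8, 79.3]
tool_rot: [-1.711, 0.001, 0.403]
force: [1.9, -4.4, 1.9]
opening: 0.5
finger_force: 2.2
[-96.3  -9.5  79.3] -4.81063993763906
110 [[196.91753 203.18555]
 [202.6804  200.96906]
 [209.14949 217.78864]
 [203.38661 220.00513]] [array([ 55.5, -36.5, 101. ]), array([ 40.1, -36.4, 101. ]), array([ 40.4,   9.3, 101. ]), array([ 55.8,   9.1, 101. ])]
```

Pushing at about 5 N; the heel is at block x ≈ 55.6, square, with 12 mm to go.

```bash
python3 -m pendant '[[[0,0,0,0,-0.0003,0.002,0],[0,0,0,0,-0.0006,0.004,0],[0,0,0,0,-0.0008,0.006,0],[0,0,0,0,-0.001,0.008,0],[0,0,0,0,-0.0013,0.0095,0]]]'
python3 -m pendant '[[[0,0,0,0,0,0.001,0],[0,0,0,0,0,0.001,0]]]'
python3 -c "
from h import *
s=arm.state();print(toB(s['ee_pos']),s['force']@X)"
```

```text
time: 13.32
ee_pos: [572.3, 14.2, 79.1]
tool_rot: [-1.712, 0.001, 0.403]
force: [1.6, -5.2, 3.4]
opening: 0.1
finger_force: 2.5
time: 13.48
ee_pos: [571.9, 15.2, 79.0]
tool_rot: [-1.711, 0.0, 0.403]
force: [0.7, -3.7, 2.5]
opening: -0.2
finger_force: 1.9
[-86.1  -9.6  79. ] -3.6676763134219406
```

```bash
python3 -m pendant '[[[0,0,0,0,0,0.001,0],[0,0,0,0,0,0.001,0]]]'|grep force
python3 -m pendant '[[[0,0,0,0,0,0.001,0],[0,0,0,0,0,0.001,0]]]'|grep force
python3 -c "
from h import *
s=arm.state();print(toB(s['ee_pos']),s['force']@X)"
```

```text
force: [1.2, -5.3, 4.4]
finger_force: 2.7
force: [2.5, -7.5, 3.9]
finger_force: 4.4
[-85.4  -9.6  79. ] -7.8526375071027354
```

```bash
python3 -m pendant '[[[0,0,0,0,0,0.001,0],[0,0,0,0,0,0.001,0]]]'|grep force
python3 -m pendant '[[[0,0,0,0,0,0.001,0],[0,0,0,0,0,0.001,0]]]'|grep force
python3 - <<'E'
from h import *
s=arm.state();print(toB(s['ee_pos']),s['force']@X)
hsv=cv2.cvtColor(cams.get_image('top')[:,:,::-1].copy(),cv2.COLOR_BGR2HSV);m=cv2.inRange(hsv,(20,150,120),(32,255,255))[170:240,180:240]
y,x=np.nonzero(m);r=cv2.boxPoints(cv2.minAreaRect(np.c_[x+180,y+170].astype(np.float32)));print(len(x),[toB(onz('top',*q,101)) for q in r])
E
```

```text
force: [4.5, -12.3, 3.8]
finger_force: 6.1
force: [5.2, -15.0, 4.1]
finger_force: 7.8
[-85.2  -9.8  79.1] -15.859149495515826
93 [array([ 64.4, -36.8, 101. ]), array([ 51.5, -36.9, 101. ]), array([ 51.1,   8.7, 101. ]), array([ 64. ,   8.7, 101. ])]
```

Firmly seated: 16 N with no further motion, and square. Back away and check.

```bash
python3 -m pendant '[[[0,0,0,0,0,-0.004,0],[0,0,0,0,0,-0.01,0],[0,0,0,0,0.002,-0.03,0],[0,0,0,0,0.004,-0.06,0],[0,0,0,0,0.0,-0.09,0],[0,0,0,0,-0.01,-0.11,0],[0,0,0,0,-0.02,-0.12,0],[0,0,0,0,-0.02,-0.12,0],[0,0,0,0,-0.02,-0.12,0]]]'|grep force
python3 - <<'E'
from h import *
print(toB(arm.state()['ee_pos']))
b=snap('top','t11.png')[130:270,150:290];cv2.imwrite('pics/c11.png',cv2.resize(b,(560,560),interpolation=cv2.INTER_CUBIC))
hsv=cv2.cvtColor(cv2.imread('pics/raw_t11.png'),cv2.COLOR_BGR2HSV);m=cv2.inRange(hsv,(20,150,120),(32,255,255))[170:240,180:240]
y,x=np.nonzero(m);r=cv2.boxPoints(cv2.minAreaRect(np.c_[x+180,y+170].astype(np.float32)));print(len(x),[toB(onz('top',*q,101)) for q in r])
E
```

```text
force: [-0.3, 0.5, -1.0]
finger_force: 0.0
[-197.6   -9.5  114.7]
94 [array([ 63. , -37.3, 101. ]), array([ 49.6, -36.6, 101. ]), array([ 51.9,   9. , 101. ]), array([ 65.2,   8.2, 101. ])]
```

View pics/c11.png

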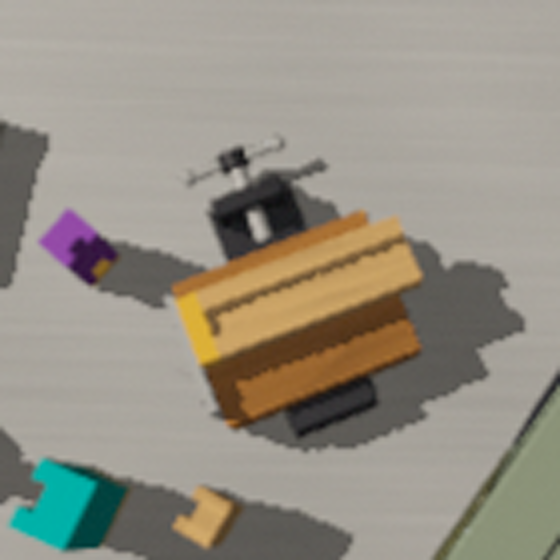

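```bash
python3 - <<'E'
from h import *
f=lambda p,z:toB(onz('top',150+p[0]/4,130+p[1]/4,z))
print('block',[f(p,65) for p in((366,211),(421,351),(235,426))])
print('bed',[f(p,101) for p in((176,293),(204,363),(400,217),(424,280))])
E
```

```text
block [array([-70. , -49.4,  65. ]), array([-68.8,  49.5,  65. ]), array([60.2, 49.6, 65. ])]
bed [array([ 62.3, -39.1, 101. ]), array([ 61.9,   8.6, 101. ]), array([-86.4, -31.7, 101. ]), array([-85.3,  11.4, 101. ])]
```

```bash
python3 - <<'E'
from h import *
im=np.mean([cams.get_image('top').astype(float) for _ in range(4)],0)[:,:,::-1].astype(np.uint8)
hsv=cv2.cvtColor(im,cv2.COLOR_BGR2HSV)
print(hsv[205,235],hsv[201,225],hsv[225,240],hsv[212,200],hsv[188,230])
g=im.astype(float).mean(2)
W=lambda x,y,z:px('top',toW(x,y,z))
# sub-pixel edges: scan across y at several x (z=101), strongest gradient near expected
def scan(f,ts):
    v=[cv2.getRectSubPix(g.astype(np.float32),(1,1),tuple(map(float,f(t))))[0,0] for t in ts];d=np.abs(np.gradient(cv2.GaussianBlur(np.array(v,np.float32)[:,None],(1,9),2).ravel()));return ts[d.argmax()]
xs=np.arange(-75,45,10)
hi=[scan(lambda t:W(x,t,101),np.arange(4,20,.5)) for x in xs]; lo=[scan(lambda t:W(x,t,101),np.arange(-46,-25,.5)) for x in xs]
print('lower edge',np.polyfit(xs,hi,1),hi);print('upper',np.polyfit(xs,lo,1),lo)
ys=np.arange(-25,5,4);he=[scan(lambda t:W(t,y,101),np.arange(56,74,.5)) for y in ys];fe=[scan(lambda t:W(t,y,101),np.arange(-96,-76,.5)) for y in ys]
print('heel',np.polyfit(ys,he,1),he);print('end',np.polyfit(ys,fe,1),fe)
xb=np.arange(-60,50,10);be=[scan(lambda t:W(x,t,65),np.arange(43,57,.5)) for x in xb];print('block side',np.polyfit(xb,be,1))
E
```

```text
[ 18 127 199] [ 18 129 188] [ 0  9 28] [ 22 190 219] [ 15 177 169]
lower edge [-0.00874126  8.24184149] [np.float64(8.5), np.float64(9.0), np.float64(9.0), np.float64(8.5), np.float64(8.5), np.float64(8.0), np.float64(9.0), np.float64(8.5), np.float64(8.5), np.float64(8.0), np.float64(7.5), np.float64(8.0)]
upper [-9.44055944e-03 -3.67721445e+01] [np.float64(-35.0), np.float64(-37.0), np.float64(-36.0), np.float64(-36.5), np.float64(-37.0), np.float64(-36.5), np.float64(-37.0), np.float64(-36.5), np.float64(-37.0), np.float64(-36.5), np.float64(-37.0), np.float64(-37.0)]
heel [1.19047619e-02 6.46309524e+01] [np.float64(64.0), np.float64(64.5), np.float64(64.5), np.float64(64.5), np.float64(64.5), np.float64(65.0), np.float64(65.0), np.float64(64.0)]
end [ 2.74680131e-17 -8.45000000e+01] [np.float64(-83.0), np.float64(-84.0), np.float64(-88.0), np.float64(-84.0), np.float64(-84.0), np.float64(-84.5), np.float64(-84.0), np.float64(-84.5)]
block side [8.63636364e-03 4.68136364e+01]
```

The bed is square within about 0.02 rad, about 12 mm off the centre line, and seated at the stop. Handing in.

```bash
python3 -c "
from h import *
print(arm.finish_job())"
```

```text
the job is handed in; nothing more can be done
None
```

I tipped the bed over under control, laid it groove-up on the block and pushed its heel square against the stop plate; by the last picture it is within about 0.02 rad of square and roughly 12 mm off the centre line. The job is handed in, but no verdict came back, and I did not re-measure the mallet, tin box, tweezers and burnisher, which I never aimed to touch.

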